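# Put the hand stamp away in its screw-cap pot

### The arm

A 6-joint arm with a two-finger parallel gripper is mounted at the origin on a cart in front of the work surface, level with it; the furniture and walls round the work are solid. World frame = base frame: x ahead of the robot, y to its left, z up, the work surface at z = 0. Lengths are in m, angles in rad, forces in N, time in s.
With the tool pointing down it reaches from about 0.35 to 0.975 m from the base axis. Payload 4.9 kg.
Tool frame: the origin (TCP) lies midway between the tips of the shut fingers; the grasp point (between the pads) lies robot.pinch_z behind it (robot.pinch_z is the distance from the TCP to the grasp point, in m); x points along the fingers, y is the direction in which the jaws open and shut, and the axes are right-handed (so a half turn about x gives the same grasp; the last joint's range is limited). The gripper opens to 85 mm and grips with 20 to 120 N. Pads are 22 mm wide; open, the fingers measure 114 mm over their backs; the gripper's body (76 mm by 85 mm) begins 54 mm behind the grasp point. The pads swing forward as they close: fully open they stand 13 mm farther back than shut.
Start: joints at [1.202, 0.053, 1.613, -0, 1.476, -0.119], TCP at [0.154, 0.606, 0.206] pointing down, gripper open.
Joint ranges: [-3.01, 3.01], [-1.01, 2.22], [0.06, 2.58], [-1.02, 4.17], [0.09, 2.62], [-3.14, 3.14]. Speed limits (rad/s): [2.57, 2.57, 3.14, 3.14, 3.14, 3.14].

### API

Orientations are given as a rotation vector (axis times angle).
In Python, from plant import robot, imaging gives the robot as it stands.
- The arm moves only by the tool step_arm, never from a script. Its argument "commands" is a list that holds one entry, the list of rows, each a list of 7 numbers: the shift along the world's x, y, z in m, then the turn, a rotation vector about the world's x, y, z in degrees, then the gripper command: -1 is fully open, 1 is shut, values between are in proportion. A call has 1 to 10 rows; each row shifts and turns the commanded pose from where the row before left it; what a row does not reach is not made up. A row lasts 1/8 s, in which the tool goes at most 62.5 mm and 10.7 degrees, less where a joint would pass 70% of its speed; a pose out of reach is approached as far as the arm can. A call with a gripper value outside its range is refused whole. The fingers move at their own pace and stop on an object; "squeeze" is the grip in N (left out, the last holds). Time passes only in rows, so rows that do not move let the fingers close. It gives the time, the measured TCP pose, the force and the opening at its end, in the units of the state.
- robot.read_state(): the state, without advancing time (a new reading comes with each control period).
- imaging.get_image(name): name is "scene" or "side" or "wrist"; returns the picture (480x640x3 uint8, red, green, blue); there is no depth.
- imaging.camera_params(name): a dict with "fx", "fy", "cx", "cy" (pixels), "rvec" (rotation vector, rad) and "tvec" (3), from world to camera coordinates, as OpenCV has them. Camera axes: x right, y down, z forward; pixel columns grow to the right and rows downward; lengths in m; the calibration is good to about 2 mm. A picture is of the moment at which its call begins: read the wrist's pose just before it. camera_params takes no time and is no camera call; for the wrist camera it gives the pose at the moment of the call.
- robot.job_done(): hands the job in, once; it reports no verdict.
Trained networks look in the newest picture that a camera, given by its name, has taken for a name from the list of things; names that differ only in an ending like _2 or _b are one class to them, and where a whole thing is asked for, a point or a joint stands for the part that bears it (a point fixed in the world has none). Each returns a list of dicts, best first, with "confidence" (0 to 1); they miss things now and then, are a little off and sometimes report something else, mostly with a low value. They report only what shows in the picture. A call takes as long as a camera call.
- imaging.look_for(camera, target): "centre" ([column, row] in pixels, amid what is visible of it).
- imaging.pinpoint(camera, target): "centre" ([column, row] in pixels: a listed point, or the origin of a listed thing).
The state is a dict: "time_s": time; "joints": joint angles; "joint_velocities": joint speeds; "joint_torque": joint torques, N m; "position": TCP position; "eef_rot": TCP orientation; "contact_force": force on the tool from outside, world axes, zero at the start; "moment": the same for the moment, N m; "gripper_width": finger opening in m.
Only numpy, scipy, OpenCV 4.12 (cv2) and the standard library are available. Lean on these libraries where they do the work, as an engineer would, in place of code of your own. Each camera call takes 0.05 s, during which the arm holds its last target.

### The job

Put the hand stamp away in its black pot: unscrew the red cap and swing it well aside on its arm, lower the stamp into the pot (do not let it drop) so that it stands upright on the pad and let go. Then swing the cap back over the mouth and screw it fully home, leaving the steel flange and the loupe beside it where they are.

Things in the scene. Friction and masses are not known exactly. Their poses are not given: they have to be found in the camera images.
- pot: Round black stamp pot on a dark steel foot plate, fixed to the desk (its position and yaw differ from start to start). Origin on the desk under the pot's axis, z up. Outer diameter 122 mm, mouth 110 mm inside, rim at 102 mm height, inner floor (blue felt pad) at 14 mm. The foot plate is 250 x 134 x 6 mm, from x = -67 mm to +183 mm of the pot's frame. A steel post stands at x = +115 mm of the pot's frame; the cap's swing arm turns about it.
- pot_floor (a point): Centre of the pot's inner floor, 14 mm above the desk.
- post_axis (a point): Point on the vertical axis of the swing arm, 115 mm from the cap's axis, at rim height, 102 mm above the desk. The flat steel arm is 24 mm wide, ends in a disc of 68 mm diameter on top of the cap, and its top is 20 mm above this point; over the post itself a round hub reaches 26 mm above this point.
- cap_grip (a point): Point on the cap's axis at mid height of its round grip. The red cap is a disc of 122 mm diameter and 14 mm thickness with a fluted round grip of 52 mm diameter and 30 mm height above it; the grip's sides are free from 13 mm below to 13 mm above this point (the steel arm lies 17 mm below it), so that it can be held from above at any yaw. Always 139 mm above the desk. This frame turns with the cap.
- pot_cap (a joint): Turn of the cap relative to the arm, rad: 0 = screwed home (stop), 1.4 = unscrewed (stop); grows counter-clockwise from above; stays where left (0.12 N m friction). The cap does not rise. A red lug on its edge (71 mm from the axis, 14 mm down outside the wall) hooks the pot: the arm swings off or fully back only beyond about 1.2. At home a white line on the cap points at a white mark on the pot.
- pot_arm (a joint): Swing of the arm about its post, rad: 0 = cap exactly over the mouth (stop), 1.75 = fully aside (stop); grows clockwise seen from above, and stays where it is left (about 0.12 N m of friction). At 0 the cap's axis lies on the pot's axis; at angle s the direction from the post to the cap is that of the pot's -x axis turned clockwise by s. The pot is open enough to load beyond 1.1.
- stamp: Hand stamp standing upright: black rectangular base 22 x 36 x 16 mm, thin neck, orange turned handle head of 24 mm greatest diameter from 39 to 74 mm above its underside. Origin at the centre of its underside, z up its handle. 74 mm tall, about 45 g. Grip the head about 56 mm above the underside.
- flange: Bystander: turned grey steel flange, 58 mm diameter, 30 mm tall, loose. Origin at the centre of its underside.
- loupe: Bystander: black inspection loupe, 35 mm diameter, 40 mm tall, loose. Origin at the centre of its underside.

How it is judged:
On the way, in this order (a step that is already met when the one before it is completed fails the run):
1. the cap is unscrewed (value of joint pot_cap above 1.15 rad), for 0.1 s.
2. the cap is swung well aside (value of joint pot_arm above 1 rad), for 0.1 s.
3. the stamp stands upright in the pot, let go (z of stamp in the frame of pot below 0.022 m and horizontal distance between stamp and pot_floor below 0.05 m and angle between stamp's own z axis and vertical below 0.15 rad and contact force between the fingers and stamp below 0.05 N and linear speed of stamp below 0.02 m/s), for 0.2 s.
4. the cap is swung back over the mouth (value of joint pot_arm below 0.08 rad), for 0.1 s.
5. the cap is screwed home (value of joint pot_cap below 0.15 rad), for 0.1 s.
At the end, for the whole second after the job is handed in: The stamp stands upright (within 0.15 rad) and at rest on the pot's floor (underside less than 8 mm above it), the arm is back over the mouth (within 0.08 rad) and the cap is screwed home (within 0.15 rad) (value of joint pot_arm below 0.08 rad and value of joint pot_cap below 0.15 rad and z of stamp in the frame of pot below 0.022 m and horizontal distance between stamp and pot_floor below 0.05 m and angle between stamp's own z axis and vertical below 0.15 rad and linear speed of stamp below 0.02 m/s); the robot touches nothing.
It fails at once if the stamp is dropped into the pot (falls freely at over 0.5 m/s) (horizontal distance between stamp and pot_floor below 0.055 m and height (world z) of stamp below 0.15 m and linear speed of stamp above 0.5 m/s and contact force between the fingers and stamp below 0.05 N).
It fails at once if the flange is moved by more than 30 mm (distance of flange from where it was at the start of the episode above 0.03 m).
It fails at once if the loupe is moved by more than 30 mm (distance of loupe from where it was at the start of the episode above 0.03 m).
It also fails if it takes over 72 s, if anything falls off the work surface, if the arm or the gripper's body presses on something with over 40 N, if the wrist force passes 120 N, or if a joint passes its speed limit or range.

## Working session

There is one attempt and no reset: what is moved stays moved. The work goes in short steps, Python scripts to look and compute and a tool call to move; the robot and the scene stay as the last step left them, time stands still between calls to the robot, and variables do not carry over. Pictures are saved under pics/ and viewed, and the job is handed in when it is done.

Besides the shell and the picture viewer there is one more tool, called after "Call:" by a JSON object that holds its "op" and its "data", one argument or row to a line. step_arm: Moves the arm, as the interface text tells. Its arguments: {"type":"object","properties":{"commands":{"type":"array","items":{"type":"array","items":{"type":"array","items":{"type":"number"}}}},"squeeze":{"type":"number"}},"required":["commands"]}

```bash
ls; mkdir -p pics; cat > h.py <<'E'
import numpy as np, cv2
from plant import robot, imaging
def cam(n):
    p=imaging.camera_params(n);K=np.array([[p['fx'],0,p['cx']],[0,p['fy'],p['cy']],[0,0,1.]])
    R,_=cv2.Rodrigues(np.array(p['rvec'],float));return K,R,np.array(p['tvec'],float).ravel()
def atz(n,uv,z,c=None):
    K,R,t=c or cam(n);d=R.T@np.linalg.solve(K,[uv[0],uv[1],1]);o=-R.T@t
    return o+d*(z-o[2])/d[2]
def proj(n,P,c=None):
    K,R,t=c or cam(n);q=K@(R@np.array(P,float)+t);return q[:2]/q[2]
def save(n,f):
    im=imaging.get_image(n);cv2.imwrite('pics/'+f,im[:,:,::-1]);return im
E
python3 - <<'E'
from h import *
s=robot.read_state();print(s,robot.pinch_z)
for n in ['scene','side','wrist']:
    c=cam(n);save(n,n+'0.png');print(n,-c[1].T@c[2])
    for t,z in [('pot_floor',.014),('post_axis',.102),('cap_grip',.139),('stamp',0),('flange',0),('loupe',0),('pot',0)]:
        try:
            for r in imaging.pinpoint(n,t)[:2]: print(n,t,np.round(r['centre']),round(r['confidence'],2),atz(n,r['centre'],z,c).round(4))
        except Exception as e: print(n,t,e)
E
```

```text
pics
{'time_s': 0.0, 'joints': array([ 1.20200416e+00,  5.33428155e-02,  1.61428607e+00, -1.80693350e-05,
        1.47603138e+00, -1.18970702e-01]), 'joint_velocities': array([ 0.00047389,  0.00122547, -0.00141145, -0.00038906, -0.00080601,
        0.00098619]), 'joint_torque': array([-2.35496473e-04, -3.93695605e+01, -3.70167160e+01, -2.11681827e-04,
        6.94980263e-03, -9.62461087e-06]), 'position': array([0.15425909, 0.60496078, 0.20437653]), 'eef_rot': array([ 0.19454597,  1.56236633, -0.19771142]), 'contact_force': array([0.32866103, 0.0858824 , 0.07908782]), 'moment': array([ 0.02654078, -0.00697753, -0.02910953]), 'gripper_width': 0.08530098770331347} 0.0187
scene [0.30581999 0.7384238  0.67951573]
scene post_axis [309. 299.] 0.79 [0.5777 0.1553 0.102 ]
scene cap_grip [394. 291.] 0.79 [0.4578 0.1324 0.139 ]
scene stamp [415. 284.] 0.72 [ 0.4687 -0.0542  0.    ]
scene flange [308. 259.] 0.93 [ 0.6725 -0.0477  0.    ]
scene loupe [364. 277.] 0.7 [ 0.5589 -0.0396  0.    ]
scene pot [380. 355.] 0.79 [0.4726 0.1279 0.    ]
side [0.84284086 0.75854615 0.58219474]
side pot_floor [243. 275.] 0.57 [ 0.68   -0.0389  0.014 ]
side post_axis [328. 279.] 0.85 [0.5804 0.1564 0.102 ]
side cap_grip [382. 234.] 0.79 [0.4618 0.1204 0.139 ]
side stamp [337. 253.] 0.67 [ 0.4699 -0.0509  0.    ]
side flange [239. 275.] 0.88 [ 0.6827 -0.0605  0.    ]
side flange [380. 299.] 0.4 [0.462  0.1267 0.    ]
side loupe [293. 265.] 0.77 [ 0.5712 -0.0488  0.    ]
side pot [378. 297.] 0.65 [0.4618 0.1194 0.    ]
wrist [0.0842369  0.62369823 0.37492124]
```

View pictures.

View pics/scene0.png

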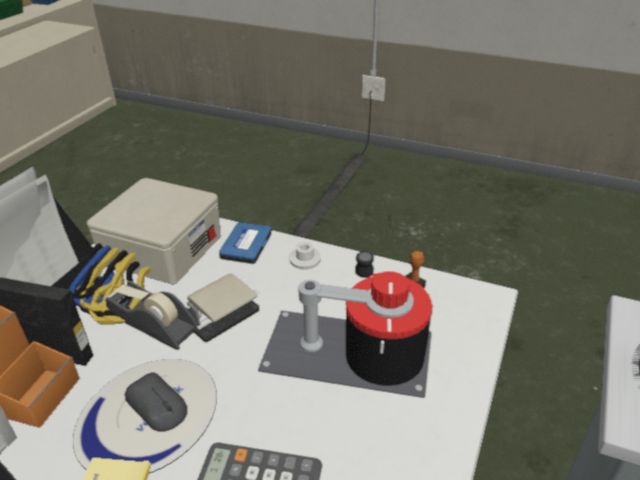

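View pics/side0.png

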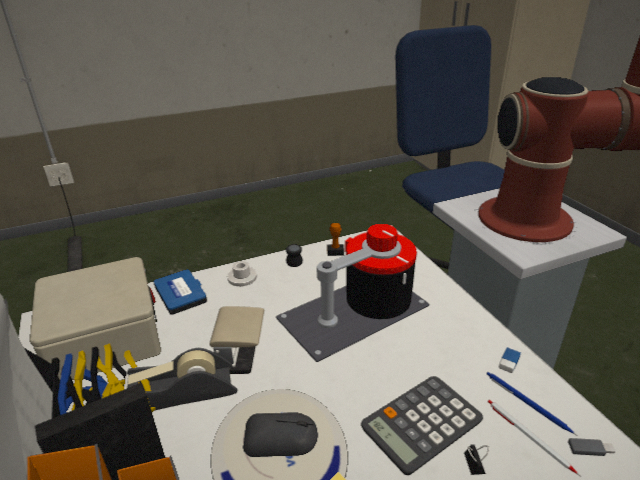

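```bash
cat > ov.py <<'E'
from h import *
def draw(n,x,y,yaw,im,st=None,sc=3,roi=None,f=None):
    c=cam(n);cs,sn=np.cos(yaw),np.sin(yaw)
    im=im[:,:,::-1].copy();im=cv2.resize(im,None,fx=sc,fy=sc,interpolation=cv2.INTER_CUBIC)
    W=lambda p:(x+cs*p[0]-sn*p[1],y+sn*p[0]+cs*p[1],p[2])
    P=lambda w:tuple(int(v) for v in (proj(n,w,c)*sc+sc/2))
    def poly(pts,col):
        pp=[P(W(p)) for p in pts]
        for a,b in zip(pp,pp[1:]+pp[:1]): cv2.line(im,a,b,col,1)
    circ=lambda cx,r,z:[(cx+r*np.cos(a),r*np.sin(a),z) for a in np.linspace(0,6.28,60)]
    poly([(-.067,-.067,.006),(.183,-.067,.006),(.183,.067,.006),(-.067,.067,.006)],(0,255,0))
    poly(circ(0,.061,.116),(0,255,255));poly(circ(0,.026,.152),(255,255,0));poly(circ(0,.061,.006),(0,255,255))
    poly([(0.115,0,.0),(.115,0,.128)],(255,0,255));poly(circ(0.0,.034,.122),(255,0,0))
    if roi: im=im[roi[1]*sc:roi[3]*sc,roi[0]*sc:roi[2]*sc]
    cv2.imwrite('pics/'+f,im)
E
python3 - <<'E'
from ov import *
import sys
a=cv2.imread('pics/scene0.png')[:,:,::-1];b=cv2.imread('pics/side0.png')[:,:,::-1]
# fit x,y by red mask outline
for n,im in (('scene',a),('side',b)):
    r=im.astype(int);m=((r[...,0]>150)&(r[...,1]<60)).astype(np.uint8);print(n,m.sum(),cv2.boundingRect(m))
draw('scene',.463,.124,.27,a,f='ov1.png',roi=(240,230,500,410))
draw('side',.463,.124,.27,b,f='ov2.png',roi=(240,200,500,380))
E
```

```text
scene 616 (347, 277, 82, 61)
side 1316 (347, 224, 228, 247)
```

View pics/ov1.png

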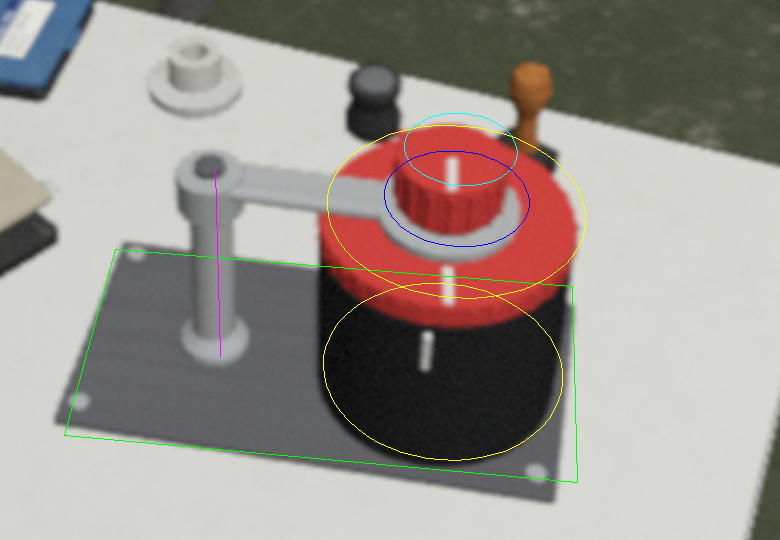

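View pics/ov2.png

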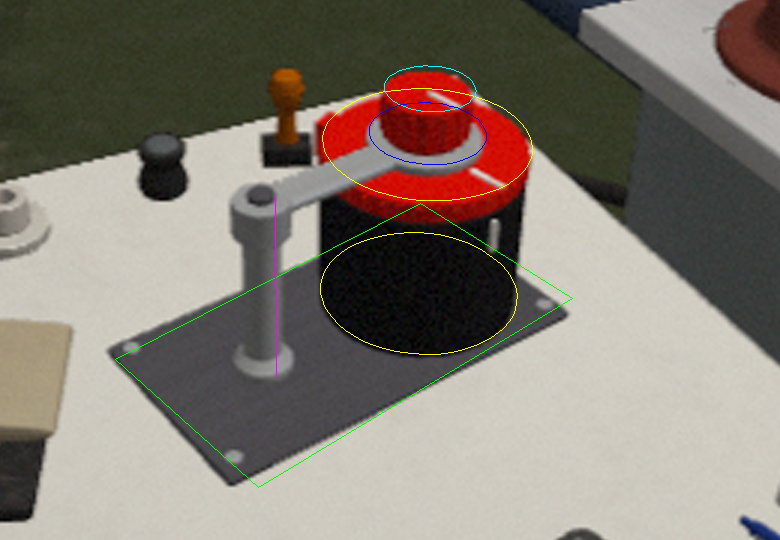

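```bash
cat > fit.py <<'E'
from ov import *
from scipy.optimize import least_squares
obs=[('scene',(240,230),(.183,.067),(55,424)),('scene',(240,230),(.183,-.067),(123,242)),('scene',(240,230),(-.067,.067),(553,502)),
('side',(240,200),(.183,-.067),(108,350)),('side',(240,200),(.183,.067),(232,485)),('side',(240,200),(-.067,.067),(567,315))]
C={n:cam(n) for n in('scene','side')}
def W(q,p,z): c,s=np.cos(q[2]),np.sin(q[2]);return (q[0]+c*p[0]-s*p[1],q[1]+s*p[0]+c*p[1],z)
for sel in ('scene','side','both'):
    O=[o for o in obs if sel in(o[0],'both')]
    f=lambda q:np.concatenate([proj(o[0],W(q,o[2],.006),C[o[0]])-(np.array(o[3])/3+o[1]-.33) for o in O])
    r=least_squares(f,[.463,.124,.27]);print(sel,r.x.round(4),r.fun.round(1))
q=r.x
for n,f,roi in (('scene','ov3.png',(240,230,500,410)),('side','ov4.png',(240,200,500,380))):
    draw(n,*q,cv2.imread(f'pics/{n}0.png')[:,:,::-1],f=f,roi=roi)
E
python3 fit.py; cd pics; python3 -c "
import cv2,numpy as np
a=cv2.imread('ov3.png');b=cv2.imread('ov4.png');cv2.imwrite('ov34.png',cv2.resize(np.vstack([a,b]),None,fx=.55,fy=.55))"
```

```text
scene [0.4638 0.133  0.1858] [-1.4 -0.6 -0.3 -0.3  1.6  0.3]
side [0.4675 0.1293 0.1936] [-0.9  0.2 -0.4  0.2  1.3 -0.9]
both [0.4657 0.1311 0.1884] [-1.9 -1.6 -0.9 -1.2  0.8 -1.2  0.3  0.2  0.7  0.3  2.7 -0.4]
```

View pics/ov34.png

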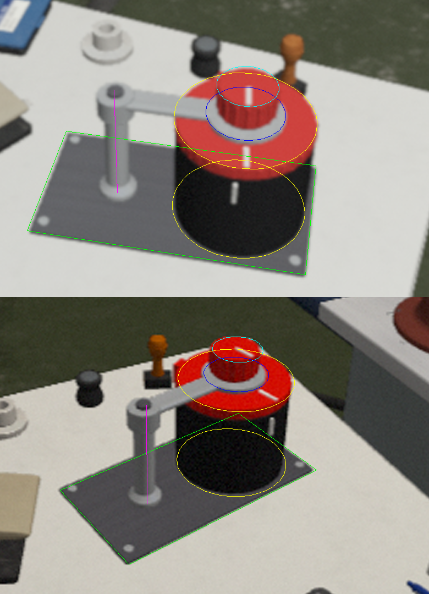

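Call:
{"op": "step_arm", "data": {
  "commands": [
    [[0.03,-0.046,0.01,0,0,0,-1],[0.03,-0.046,0.01,0,0,0,-1],[0.03,-0.046,0.01,0,0,0,-1],[0.03,-0.046,0.01,0,0,0,-1],[0.03,-0.046,0.01,0,0,0,-1],[0.03,-0.046,0.01,0,0,0,-1],[0.03,-0.046,0.01,0,0,0,-1],[0.03,-0.046,0.01,0,0,0,-1],[0.03,-0.046,0.01,0,0,0,-1],[0.03,-0.046,0.01,0,0,0,-1]]
  ]
}}

```text
time_s: 2.45
position: [0.4552, 0.1439, 0.3063]
eef_rot: [0.196, 1.561, -0.196]
contact_force: [0.0, -0.2, -0.6]
gripper_width: 0.0851
```

Call:
{"op": "step_arm", "data": {
  "commands": [
    [[0,0,0.0,0,0,0,-1],[0,0,0,0,0,0,-1]]
  ]
}}

```text
time_s: 2.7
position: [0.4542, 0.1458, 0.3054]
eef_rot: [0.197, 1.562, -0.196]
contact_force: [0.3, 0.6, 0.1]
gripper_width: 0.0854
```

```bash
cat > st.py <<'E'
from h import *
def st():
    s=robot.read_state();R,_=cv2.Rodrigues(s['eef_rot'])
    print('t',round(s['time_s'],2),'p',s['position'].round(4),'tool x',R[:,0].round(3),'jaw yaw',round(np.degrees(np.arctan2(R[1,1],R[0,1])),1),'F',s['contact_force'].round(1),'M',s['moment'].round(2),'w',round(s['gripper_width'],4),'j',s['joints'].round(2));return s
E
python3 - <<'E'
from st import *
st();c=cam('wrist');save('wrist','w1.png')
for t,z in [('post_axis',.102),('cap_grip',.139),('stamp',0),('flange',0),('loupe',0),('pot',0)]:
    for r in imaging.pinpoint('wrist',t)[:2]: print(t,np.round(r['centre']),round(r['confidence'],2),atz('wrist',r['centre'],z,c).round(4))
E
```

```text
t 2.7 p [0.4542 0.1458 0.3054] tool x [-0.  0. -1.] jaw yaw 75.7 F [0.3 0.6 0.1] M [-0.   -0.01  0.06] w 0.0854 j [ 0.15 -0.35  1.81  0.    1.68 -1.17]
post_axis [354. 313.] 0.91 [0.5819 0.1522 0.102 ]
cap_grip [303. 224.] 0.95 [0.4677 0.1297 0.139 ]
stamp [166. 231.] 0.67 [ 0.4685 -0.0514  0.    ]
flange [223. 377.] 0.97 [ 0.6876 -0.0493 -0.    ]
loupe [193. 301.] 0.57 [ 0.5674 -0.0503  0.    ]
pot [307. 197.] 0.77 [0.4708 0.1289 0.    ]
```

View pics/w1.png

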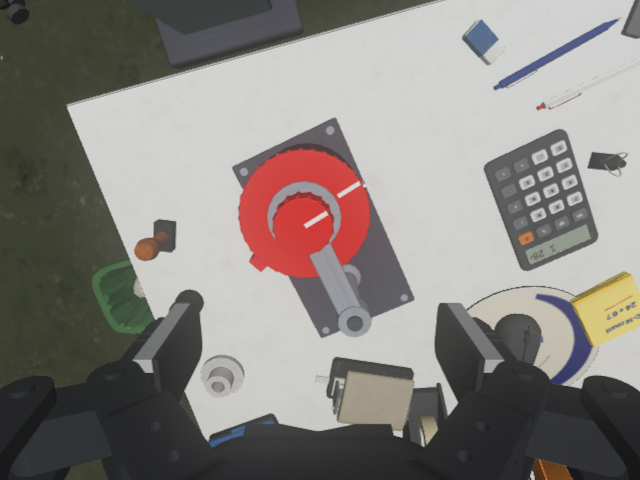

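Call:
{"op": "step_arm", "data": {
  "commands": [
    [[0.006,-0.008,-0.02,0,0,-10,-1],[0.007,-0.008,-0.04,0,0,-10,-1],[0,0,-0.04,0,0,0,-1],[0,0,-0.03,0,0,0,-1],[0,0,-0.02,0,0,0,-1],[0,0,-0.02,0,0,0,-1],[0,0,-0.01,0,0,0,-1],[0,0,0,0,0,0,-1]]
  ]
}}

```text
time_s: 4.05
position: [0.4673, 0.1297, 0.1253]
eef_rot: [0.469, 1.52, -0.469]
contact_force: [0.2, -0.7, -0.2]
gripper_width: 0.0853
```

```bash
python3 - <<'E'
from st import *
st();save('wrist','w2.png')
E
```

```text
t 4.05 p [0.4673 0.1297 0.1253] tool x [-0.001 -0.    -1.   ] jaw yaw 55.7 F [ 0.2 -0.7 -0.2] M [ 0.04 -0.02  0.  ] w 0.0853 j [ 0.12 -0.23  2.01 -0.    1.36 -0.86]
```

View pics/w2.png

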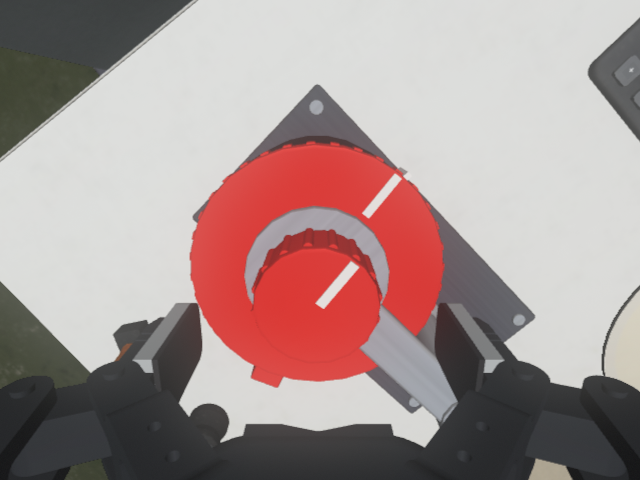

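Call:
{"op": "step_arm", "data": {
  "commands": [
    [[0,0,0,0,0,0,1],[0,0,0,0,0,0,1],[0,0,0,0,0,0,1],[0,0,0,0,0,0,1],[0,0,0,0,0,0,1],[0,0,0,0,0,0,1]]
  ],
  "squeeze": 50
}}

```text
time_s: 4.85
position: [0.468, 0.1296, 0.1262]
eef_rot: [0.469, 1.518, -0.469]
contact_force: [0.3, -0.2, 3.6]
gripper_width: -0.0001
```

```bash
python3 - <<'E'
from st import *
st()
E
```

```text
t 4.85 p [0.468  0.1296 0.1262] tool x [ 0.001  0.    -1.   ] jaw yaw 55.7 F [ 0.3 -0.2  3.6] M [-0.02  0.05 -0.01] w -0.0001 j [ 0.12 -0.23  2.01 -0.    1.36 -0.86]
```

```bash
python3 - <<'E'
from st import *
save('wrist','w3.png')
im=save('scene','s3.png');cv2.imwrite('pics/s3c.png',cv2.resize(im[150:390,260:500,::-1],None,fx=2.5,fy=2.5))
E
```

```text
(no output)
```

View pics/w3.png

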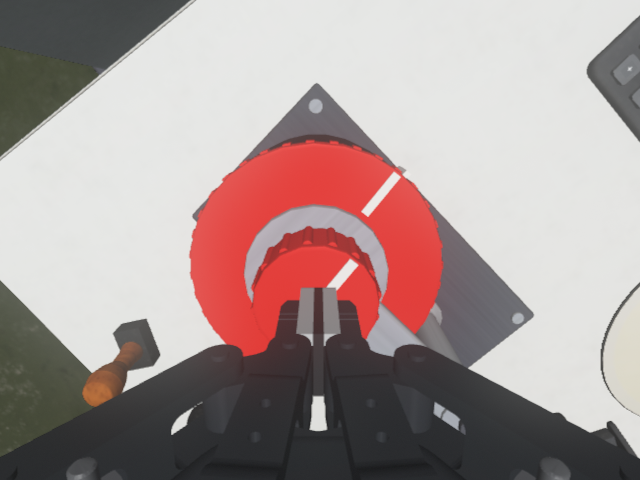

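View pics/s3c.png

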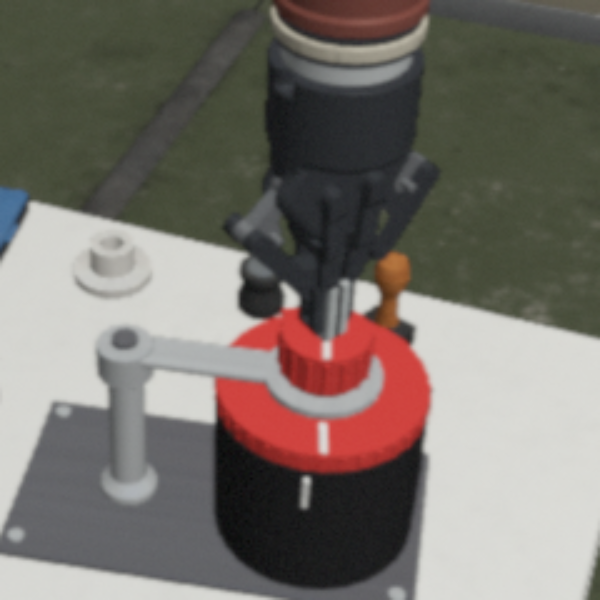

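```bash
python3 - <<'E'
from st import *
s=st();p=s['position'];c=cam('wrist');cs=cam('scene')
for dz in (0,.0187,.028,.04): print(dz,proj('wrist',p+[0,0,dz],c).round(),proj('scene',p+[0,0,dz],cs).round(), (proj('scene',p+[0,0,dz],cs)-[260,150])*2.5)
print(-c[1].T@c[2]-p)
E
```

```text
t 4.95 p [0.468  0.1296 0.1262] tool x [ 0.001  0.    -1.   ] jaw yaw 55.7 F [0.3 0.  5.2] M [-0.09  0.01  0.  ] w 0.0001 j [ 0.12 -0.23  2.01 -0.    1.36 -0.86]
0 [317. 282.] [387. 295.] [318.43122073 361.58797138]
0.0187 [317. 300.] [388. 285.] [320.3858317  336.30598161]
0.028 [317. 310.] [389. 279.] [321.37842459 323.46725122]
0.04 [317. 326.] [389. 273.] [322.67993767 306.63278082]
[-0.06004733  0.04113789  0.16922543]
```

```bash
python3 - <<'E'
from st import *
s=st();p=s['position'];c=cam('wrist');R,_=cv2.Rodrigues(s['eef_rot'])
for half in (0,.0427):
  for sg in (.011,-.011):
    for h in (0,.0065,.013,.02,.026): print(half,sg,h,proj('wrist',p+R@np.array([-h,half,sg]),c).round(),proj('wrist',p+R@np.array([-h,-half,sg]),c).round())
E
python3 -c "
import cv2
a=cv2.imread('pics/w3.png')[240:440,220:420];cv2.imwrite('pics/w3c.png',cv2.resize(a,None,fx=3,fy=3))"
```

```text
t 4.95 p [0.468  0.1296 0.1262] tool x [ 0.001  0.    -1.   ] jaw yaw 55.7 F [0.3 0.  5.2] M [-0.09  0.01  0.  ] w 0.0001 j [ 0.12 -0.23  2.01 -0.    1.36 -0.86]
0 0.011 0 [317. 304.] [317. 304.]
0 0.011 0.0065 [317. 310.] [317. 310.]
0 0.011 0.013 [317. 317.] [317. 317.]
0 0.011 0.02 [317. 325.] [317. 325.]
0 0.011 0.026 [317. 332.] [317. 332.]
0 -0.011 0 [317. 259.] [317. 259.]
0 -0.011 0.0065 [317. 264.] [317. 264.]
0 -0.011 0.013 [317. 270.] [317. 270.]
0 -0.011 0.02 [317. 276.] [317. 276.]
0 -0.011 0.026 [317. 282.] [317. 282.]
0.0427 0.011 0 [409. 304.] [226. 304.]
0.0427 0.011 0.0065 [412. 310.] [223. 310.]
0.0427 0.011 0.013 [415. 317.] [219. 317.]
0.0427 0.011 0.02 [419. 325.] [215. 325.]
0.0427 0.011 0.026 [423. 332.] [212. 332.]
0.0427 -0.011 0 [412. 259.] [223. 259.]
0.0427 -0.011 0.0065 [415. 264.] [219. 264.]
0.0427 -0.011 0.013 [419. 270.] [215. 270.]
0.0427 -0.011 0.02 [423. 276.] [211. 276.]
0.0427 -0.011 0.026 [427. 282.] [207. 282.]
```

View pics/w3c.png

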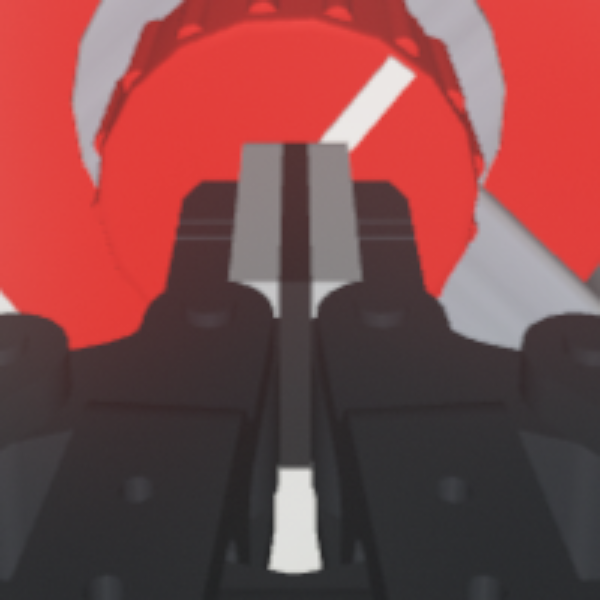

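Call:
{"op": "step_arm", "data": {
  "commands": [
    [[0,0,0.03,0,0,0,1],[0,0,0.02,0,0,0,1],[0,0,0,0,0,0,1]]
  ]
}}

```text
time_s: 5.32
position: [0.4686, 0.1298, 0.1773]
eef_rot: [0.47, 1.516, -0.468]
contact_force: [0.6, -0.2, 0.1]
gripper_width: 0.0003
```

```bash
python3 - <<'E'
from st import *
s=st();p=s['position'];out=[]
for n in('scene','side'):
    im=save(n,n+'4.png')
    q=proj(n,p);print(n,q)
    x,y=int(q[0])-50,int(q[1])-60;a=cv2.resize(im[y:y+100,x:x+100,::-1],None,fx=4,fy=4,interpolation=cv2.INTER_CUBIC)
    for h in(0,.015,.03,.045):
        u=(proj(n,p+[0,0,h])-[x,y]+.5)*4;cv2.circle(a,tuple(int(v) for v in u),3,(0,255,0),-1)
    out.append(a)
cv2.imwrite('pics/c4.png',np.hstack(out))
E
```

```text
t 5.33 p [0.4686 0.1298 0.1773] tool x [ 0.003  0.    -1.   ] jaw yaw 55.7 F [ 0.6 -0.2  0.1] M [-0.01  0.01  0.03] w 0.0003 j [ 0.12 -0.27  1.96  0.    1.45 -0.86]
scene [389.07367805 266.25493323]
side [382.41252391 218.18022606]
```

View pics/c4.png

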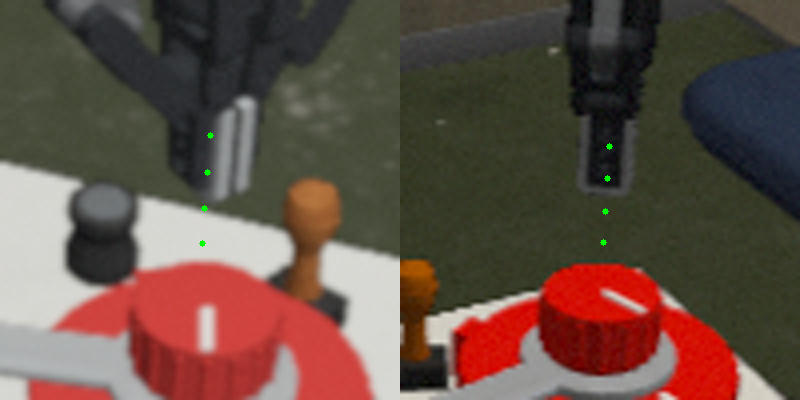

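Call:
{"op": "step_arm", "data": {
  "commands": [
    [[-0.001,0,0,0,0,0,-1],[0,0,0,0,0,0,-1],[0,0,0,0,0,0,-1],[0,0,0,0,0,0,-1],[0,0,-0.03,0,0,0,-1],[0,0,-0.02,0,0,0,-1],[0,0,-0.02,0,0,0,-1],[0,0,-0.01,0,0,0,-1],[0,0,0,0,0,0,-1]]
  ]
}}

```text
time_s: 6.55
position: [0.466, 0.1295, 0.095]
eef_rot: [0.469, 1.521, -0.47]
contact_force: [-0.3, -0.5, -0.3]
gripper_width: 0.0858
```

```bash
python3 - <<'E'
from st import *
st();save('wrist','w5.png')
im=save('side','s5.png');cv2.imwrite('pics/s5c.png',cv2.resize(im[150:310,300:460,::-1],None,fx=3,fy=3))
E
```

```text
t 6.55 p [0.466  0.1295 0.095 ] tool x [-0.001 -0.    -1.   ] jaw yaw 55.7 F [-0.3 -0.5 -0.3] M [0.   0.03 0.03] w 0.0858 j [ 0.12 -0.2   2.04  0.    1.3  -0.85]
```

View pics/w5.png

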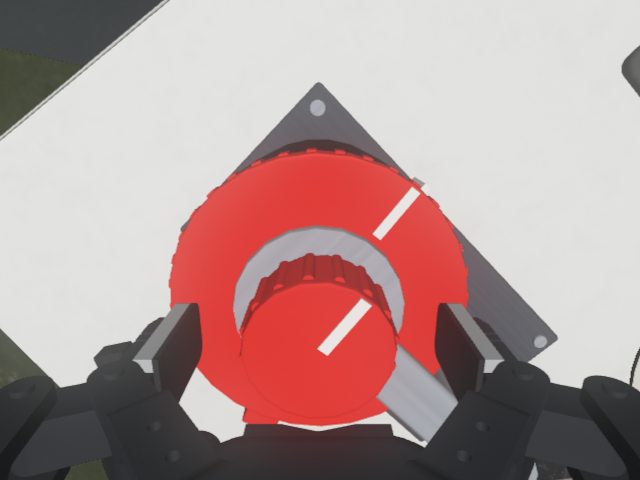

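View pics/s5c.png

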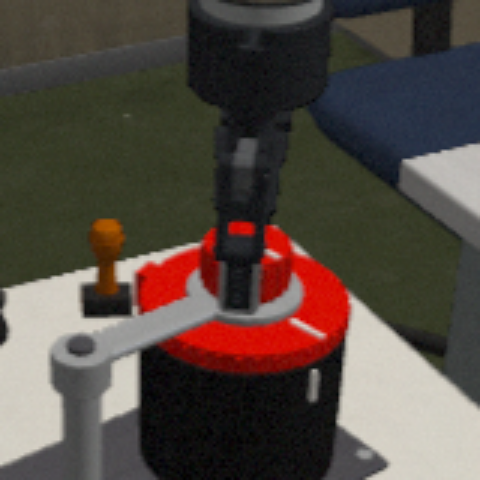

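Call:
{"op": "step_arm", "data": {
  "commands": [
    [[0.001,0,0.004,0,0,0,-1],[0,0,0,0,0,0,1],[0,0,0,0,0,0,1],[0,0,0,0,0,0,1],[0,0,0,0,0,0,1],[0,0,0,0,0,0,1]]
  ],
  "squeeze": 50
}}

```text
time_s: 7.4
position: [0.4675, 0.1295, 0.1004]
eef_rot: [0.469, 1.519, -0.469]
contact_force: [-3.8, -1.0, 5.7]
gripper_width: 0.0503
```

```bash
python3 - <<'E'
from st import *
st()
E
```

```text
t 7.4 p [0.4675 0.1295 0.1004] tool x [-0. -0. -1.] jaw yaw 55.7 F [-3.8 -1.   5.7] M [-0.13  0.43  0.06] w 0.0503 j [ 0.12 -0.2   2.03 -0.    1.31 -0.86]
```

Gripped (50 mm, flutes). Unscrew counter-clockwise.

Call:
{"op": "step_arm", "data": {
  "commands": [
    [[0,0,0,0,0,8,1],[0,0,0,0,0,9,1],[0,0,0,0,0,9,1],[0,0,0,0,0,9,1]]
  ]
}}

```text
time_s: 7.9
position: [0.4678, 0.1296, 0.1004]
eef_rot: [-0.013, 1.57, 0.013]
contact_force: [-2.1, -0.4, 4.5]
gripper_width: 0.0505
```

```bash
python3 - <<'E'
from st import *
st()
E
```

```text
t 7.9 p [0.4678 0.1296 0.1004] tool x [ 0.001  0.    -1.   ] jaw yaw 90.9 F [-2.1 -0.4  4.5] M [-0.09  0.31 -0.17] w 0.0505 j [ 0.12 -0.2   2.03  0.    1.31 -1.47]
```

Call:
{"op": "step_arm", "data": {
  "commands": [
    [[0,0,0,0,0,9,1],[0,0,0,0,0,9,1],[0,0,0,0,0,9,1],[0,0,0,0,0,9,1],[0,0,0,0,0,7,1],[0,0,0,0,0,0,1],[0,0,0,0,0,0,1]]
  ]
}}

```text
time_s: 8.78
position: [0.4691, 0.1317, 0.1005]
eef_rot: [-0.593, 1.481, 0.598]
contact_force: [2.5, 6.0, 0.9]
gripper_width: 0.0505
```

```bash
python3 - <<'E'
from st import *
st();save('wrist','w6.png')
E
```

```text
t 8.78 p [0.4691 0.1317 0.1005] tool x [ 0.005  0.005 -1.   ] jaw yaw 133.7 F [2.5 6.  0.9] M [ 1.19 -0.55 -0.04] w 0.0505 j [ 0.12 -0.2   2.03  0.    1.3  -2.22]
```

View pics/w6.png

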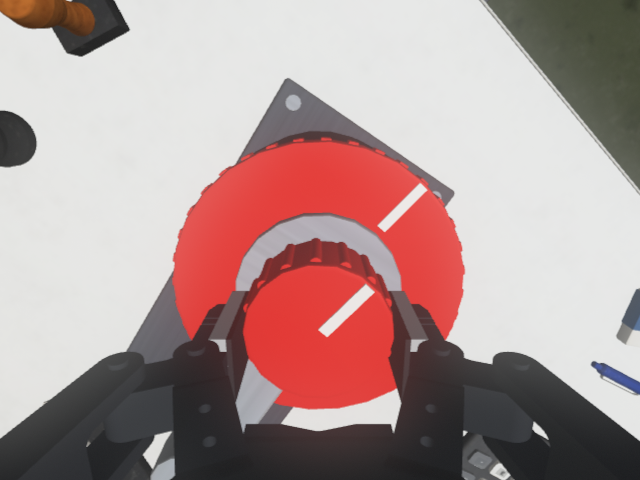

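```bash
python3 -c "
import numpy as np
a=np.radians(190.7-8*np.arange(11));p=.115*np.c_[np.cos(a),np.sin(a)];print(np.diff(p,axis=0).round(4).tolist());print(p+[.5805,.152])"
```

```text
[[-0.0019, 0.0159], [0.0004, 0.016], [0.0026, 0.0158], [0.0048, 0.0153], [0.0069, 0.0145], [0.0088, 0.0134], [0.0106, 0.0121], [0.0122, 0.0105], [0.0135, 0.0087], [0.0146, 0.0067]]
[[0.46749953 0.13064834]
 [0.46562766 0.14658276]
 [0.46599166 0.16262262]
 [0.46858443 0.17845572]
 [0.47335551 0.19377389]
 [0.48021203 0.20827898]
 [0.48902055 0.22168867]
 [0.49960961 0.23374194]
 [0.51177311 0.2442042 ]
 [0.5252743  0.25287181]
 [0.53985039 0.25957606]]
```

Call:
{"op": "step_arm", "data": {
  "commands": [
    [[-0.001,0.008,0,0,0,-4,1],[-0.001,0.008,0,0,0,-4,1],[0.0004,0.016,0,0,0,-8,1],[0.0026,0.0158,0,0,0,-8,1]]
  ]
}}

```text
time_s: 9.32
position: [0.4706, 0.1772, 0.1005]
eef_rot: [-0.267, 1.549, 0.264]
contact_force: [6.5, -3.6, -0.5]
gripper_width: 0.0506
```

```bash
python3 - <<'E'
from st import *
st()
E
```

```text
t 9.32 p [0.4706 0.1772 0.1005] tool x [ 0.006 -0.001 -1.   ] jaw yaw 109.4 F [ 6.5 -3.6 -0.5] M [-0.4  -1.11 -0.15] w 0.0506 j [ 0.21 -0.16  2.   -0.    1.3  -1.7 ]
```

Call:
{"op": "step_arm", "data": {
  "commands": [
    [[0.0065,0.0153,0,0,0,-8,1],[0.007,0.0145,0,0,0,-8,1],[0.0088,0.0134,0,0,0,-8,1],[0.0106,0.0121,0,0,0,-8,1]]
  ]
}}

```text
time_s: 9.82
position: [0.5026, 0.2322, 0.1004]
eef_rot: [0.171, 1.562, -0.174]
contact_force: [0.4, -7.0, 4.4]
gripper_width: 0.0505
```

```bash
python3 - <<'E'
from st import *
st()
E
```

```text
t 9.82 p [0.5026 0.2322 0.1004] tool x [ 0.002 -0.002 -1.   ] jaw yaw 77.4 F [ 0.4 -7.   4.4] M [-0.99 -0.31 -0.19] w 0.0505 j [ 0.3  -0.03  1.88 -0.    1.29 -1.05]
```

Call:
{"op": "step_arm", "data": {
  "commands": [
    [[0.0122,0.0095,0,0,0,-8,1],[0.0135,0.008,0,0,0,-8,1],[0.0146,0.006,0,0,0,-8,1],[0,0,0,0,0,0,1],[0,0,0,0,0,0,1]]
  ]
}}

```text
time_s: 10.45
position: [0.542, 0.2563, 0.1005]
eef_rot: [0.496, 1.513, -0.495]
contact_force: [-3.7, 0.5, 4.0]
gripper_width: 0.0508
```

```bash
python3 - <<'E'
from st import *
st();im=save('scene','s7.png');cv2.imwrite('pics/s7c.png',cv2.resize(im[180:420,220:500,::-1],None,fx=2.5,fy=2.5))
E
```

```text
t 10.45 p [0.542  0.2563 0.1005] tool x [ 0.001  0.    -1.   ] jaw yaw 53.8 F [-3.7  0.5  4. ] M [-0.19  0.12 -0.33] w 0.0508 j [ 0.32  0.08  1.77  0.    1.3  -0.62]
```

View pics/s7c.png

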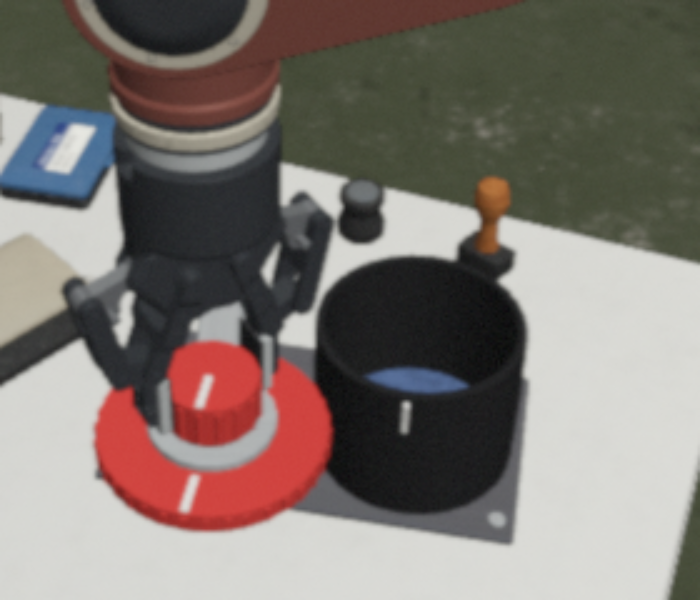

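Call:
{"op": "step_arm", "data": {
  "commands": [
    [[0,0,0,0,0,0,-1],[0,0,0,0,0,0,-1],[0,0,0,0,0,0,-1],[0,0,0.03,0,0,0,-1],[0,0,0.05,0,0,0,-1],[0,0,0.04,0,0,0,-1],[-0.014,-0.06,0.0,0,0,9,-1],[-0.015,-0.06,0,0,0,9,-1],[-0.015,-0.06,0,0,0,9,-1],[-0.015,-0.06,0,0,0,9,-1]]
  ]
}}

```text
time_s: 11.75
position: [0.4824, 0.016, 0.2196]
eef_rot: [0.002, 1.57, -0.003]
contact_force: [0.1, -0.8, -0.2]
gripper_width: 0.0853
```

Call:
{"op": "step_arm", "data": {
  "commands": [
    [[0,-0.03,0,0,0,0,-1],[0,0,0,0,0,0,-1],[0,0,0,0,0,0,-1]]
  ]
}}

```text
time_s: 12.12
position: [0.4832, -0.0119, 0.2195]
eef_rot: [0.007, 1.571, -0.007]
contact_force: [0.3, -0.1, 0.3]
gripper_width: 0.0855
```

```bash
python3 - <<'E'
from st import *
s=st();c=cam('wrist');save('wrist','w8.png')
for t,z in [('stamp',0),('pot_floor',.014),('loupe',0),('cap_grip',.139)]:
    for r in imaging.pinpoint('wrist',t)[:2]: print(t,np.round(r['centre']),round(r['confidence'],2),atz('wrist',r['centre'],z,c).round(4))
E
```

```text
t 12.12 p [ 0.4832 -0.0119  0.2195] tool x [-0.     0.001 -1.   ] jaw yaw 89.5 F [ 0.3 -0.1  0.3] M [0.06 0.08 0.01] w 0.0855 j [-0.18 -0.3   1.92  0.    1.53 -1.74]
stamp [279. 180.] 0.77 [ 0.4699 -0.0494  0.    ]
pot_floor [468. 177.] 0.75 [0.4662 0.1296 0.014 ]
loupe [280. 271.] 0.82 [ 0.5652 -0.0515  0.    ]
```

View pics/w8.png

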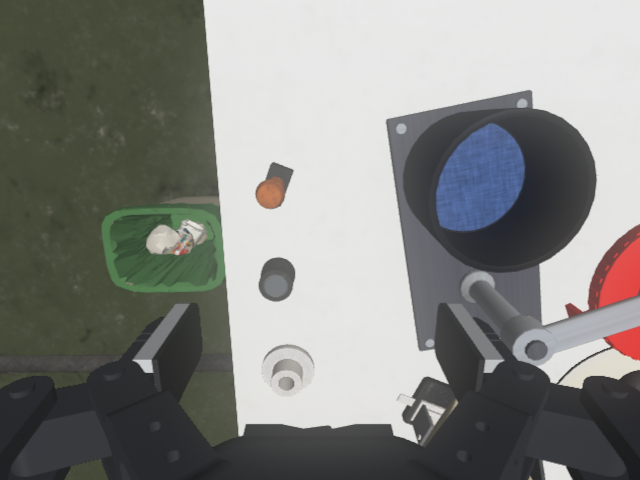

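```bash
python3 - <<'E'
from h import *
c=cam('wrist');print(atz('wrist',(270,193),.065,c),atz('wrist',(283,175),.016,c))
E
```

```text
[ 0.47061646 -0.0504074   0.065     ] [ 0.46277199 -0.04355541  0.016     ]
```

Call:
{"op": "step_arm", "data": {
  "commands": [
    [[-0.006,-0.019,-0.03,0,0,0,-1],[-0.007,-0.0195,-0.05,0,0,0,-1],[0,0,-0.05,0,0,0,-1],[0,0,-0.03,0,0,0,-1],[0,0,0,0,0,0,-1],[0,0,0,0,0,0,-1]]
  ]
}}

```text
time_s: 13.12
position: [0.4713, -0.0509, 0.0612]
eef_rot: [0.006, 1.569, -0.007]
contact_force: [0.8, 0.5, 0.3]
gripper_width: 0.0856
```

```bash
python3 - <<'E'
from st import *
s=st();c=cam('wrist');save('wrist','w9.png')
r=imaging.pinpoint('wrist','stamp');print(r[:1], atz('wrist',r[0]['centre'],0,c) if r else '')
im=save('side','s9.png');cv2.imwrite('pics/s9c.png',cv2.resize(im[130:290,250:430,::-1],None,fx=3,fy=3))
E
```

```text
t 13.12 p [ 0.4713 -0.0509  0.0612] tool x [ 0.002 -0.001 -1.   ] jaw yaw 89.5 F [0.8 0.5 0.3] M [-0.01 -0.   -0.04] w 0.0856 j [-0.26 -0.18  2.09  0.    1.23 -1.83]
[{'centre': [317.4, 242.3], 'confidence': 0.97}] [ 4.72057019e-01 -5.09301352e-02 -2.77555756e-17]
```

View pics/w9.png

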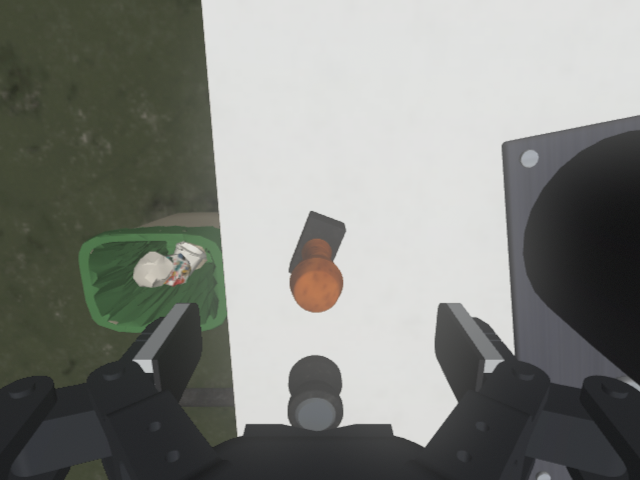

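View pics/s9c.png

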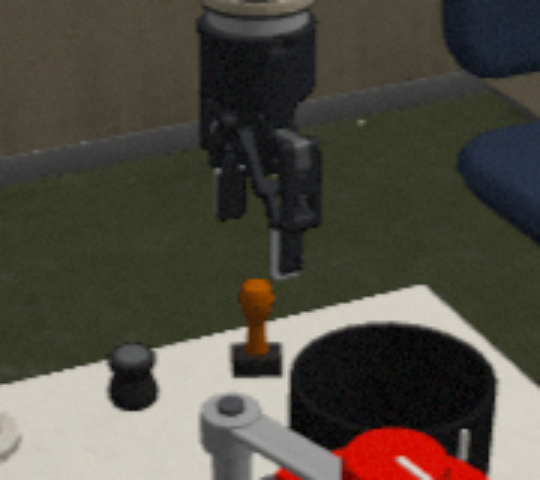

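Call:
{"op": "step_arm", "data": {
  "commands": [
    [[0,0,-0.02,0,0,0,-1],[0,0,-0.02,0,0,0,-1],[0,0,-0.012,0,0,0,-1],[0,0,0,0,0,0,-1]]
  ]
}}

```text
time_s: 13.78
position: [0.4699, -0.0508, 0.0074]
eef_rot: [0.007, 1.572, -0.007]
contact_force: [0.4, 0.2, -0.6]
gripper_width: 0.0855
```

```bash
python3 - <<'E'
from st import *
s=st();save('wrist','w10.png')
E
```

```text
t 13.78 p [ 0.4699 -0.0508  0.0074] tool x [-0.001  0.    -1.   ] jaw yaw 89.5 F [ 0.4  0.2 -0.6] M [ 0.03  0.02 -0.01] w 0.0855 j [-0.27 -0.1   2.12  0.    1.13 -1.83]
```

View pics/w10.png

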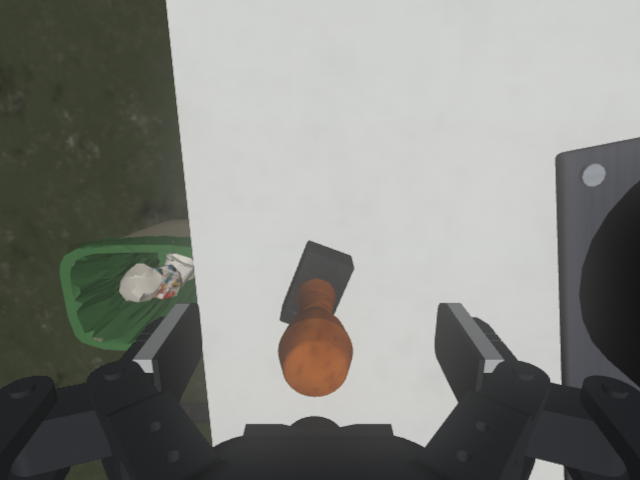

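Call:
{"op": "step_arm", "data": {
  "commands": [
    [[0.0005,0,0.002,0,0,0,-0.3],[0,0,0,0,0,0,0.2],[0,0,0,0,0,0,0.5],[0,0,0,0,0,0,1],[0,0,0,0,0,0,1],[0,0,0,0,0,0,1],[0,0,0,0,0,0,1]]
  ],
  "squeeze": 25
}}

```text
time_s: 14.7
position: [0.4711, -0.0511, 0.01]
eef_rot: [0.007, 1.57, -0.008]
contact_force: [-0.7, 0.7, 3.8]
gripper_width: 0.0222
```

Call:
{"op": "step_arm", "data": {
  "commands": [
    [[0,0,0.01,0,0,0,1],[0,0,0.03,0,0,0,1],[0,0,0.04,0,0,0,1],[0,0,0.04,0,0,0,1],[0,0,0.02,0,0,0,1],[0,0,0,0,0,0,1],[0,0,0,0,0,0,1]]
  ]
}}

```text
time_s: 15.58
position: [0.4697, -0.0506, 0.1482]
eef_rot: [0.008, 1.573, -0.007]
contact_force: [-0.6, 0.7, -1.5]
gripper_width: 0.022
```

```bash
python3 - <<'E'
from st import *
s=st();save('wrist','w11.png');p=s['position']
out=[]
for n in('scene','side'):
    im=save(n,n+'11.png');q=proj(n,p);x,y=int(q[0])-50,int(q[1])-70
    a=cv2.resize(im[y:y+120,x:x+100,::-1],None,fx=4,fy=4,interpolation=cv2.INTER_CUBIC);out.append(a)
    for h in(-.01,0,.062):
        u=(proj(n,p+[0,0,h])-[x,y]+.5)*4;cv2.circle(a,tuple(int(v) for v in u),3,(0,255,0),-1)
cv2.imwrite('pics/c11.png',np.hstack(out))
E
```

```text
t 15.57 p [ 0.4697 -0.0506  0.1482] tool x [-0.002  0.001 -1.   ] jaw yaw 89.5 F [-0.6  0.7 -1.5] M [-0.07  0.03  0.04] w 0.022 j [-0.27 -0.28  2.02  0.    1.41 -1.83]
```

View pics/w11.png

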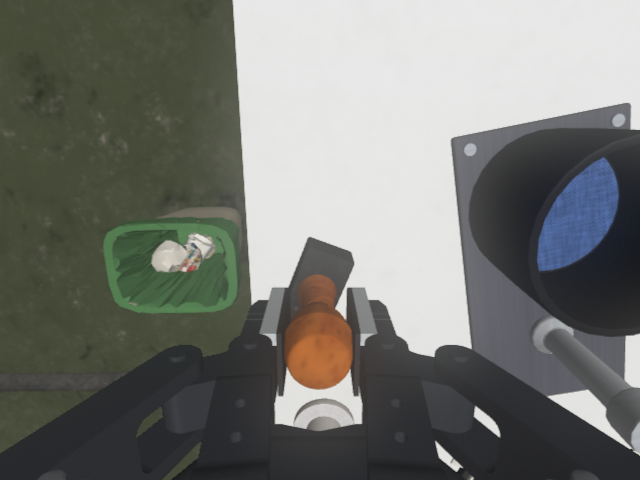

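View pics/c11.png

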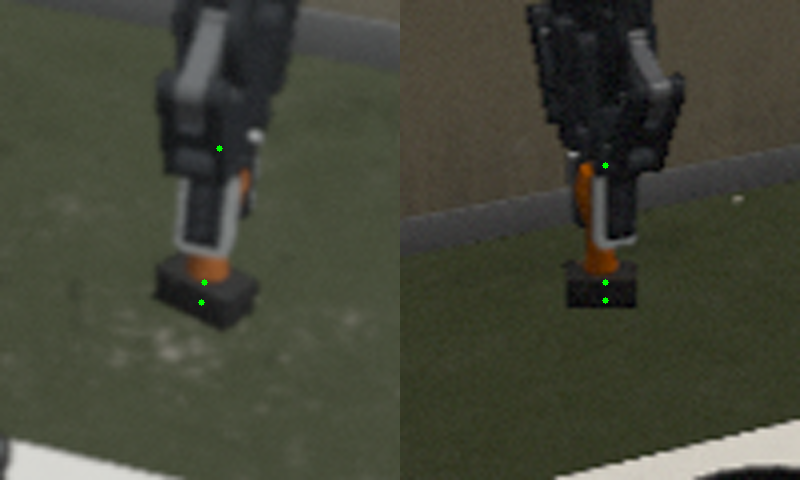

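Call:
{"op": "step_arm", "data": {
  "commands": [
    [[0,0.02,0.01,0,0,0,1],[0,0.04,0,0,0,0,1],[-0.001,0.05,0,0,0,0,1],[-0.001,0.04,0,0,0,0,1],[-0.001,0.02,0,0,0,0,1],[0,0.0105,0,0,0,0,1],[0,0,0,0,0,0,1],[0,0,0,0,0,0,1]]
  ]
}}

```text
time_s: 16.73
position: [0.4676, 0.1289, 0.1593]
eef_rot: [0.008, 1.571, -0.008]
contact_force: [0.1, -0.7, -0.6]
gripper_width: 0.0221
```

```bash
python3 - <<'E'
from st import *
s=st();save('wrist','w12.png')
im=save('scene','s12.png');cv2.imwrite('pics/s12c.png',cv2.resize(im[150:390,280:500,::-1],None,fx=2.5,fy=2.5))
E
```

```text
t 16.73 p [0.4676 0.1289 0.1593] tool x [-0. -0. -1.] jaw yaw 89.4 F [ 0.1 -0.7 -0.6] M [0.03 0.02 0.01] w 0.0221 j [ 0.12 -0.26  1.98 -0.    1.42 -1.45]
```

View pics/w12.png

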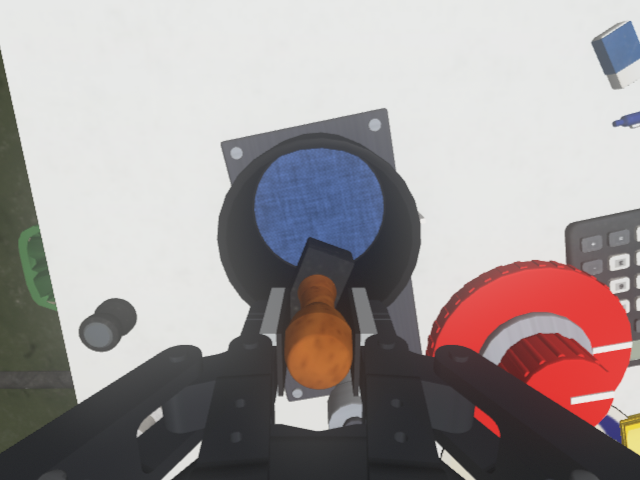

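View pics/s12c.png

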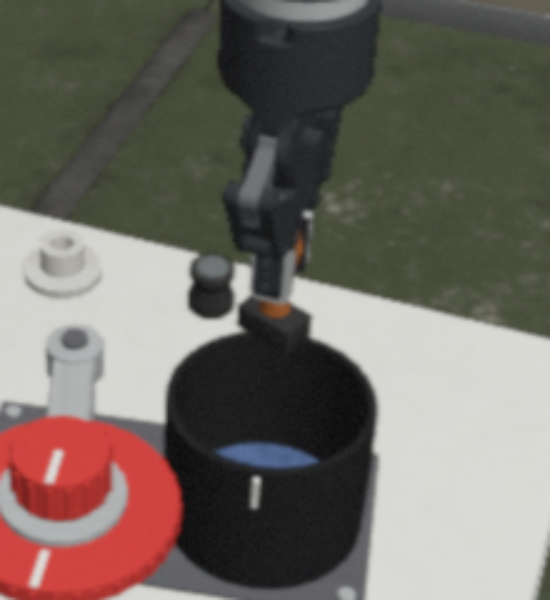

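Call:
{"op": "step_arm", "data": {
  "commands": [
    [[0,0.001,-0.02,0,0,0,1],[0,0,-0.03,0,0,0,1],[0,0,-0.03,0,0,0,1],[0,0,-0.02,0,0,0,1],[0,0,-0.015,0,0,0,1],[0,0,0,0,0,0,1]]
  ]
}}

```text
time_s: 17.58
position: [0.4668, 0.1302, 0.0435]
eef_rot: [0.008, 1.573, -0.008]
contact_force: [0.2, -0.4, -0.2]
gripper_width: 0.022
```

Call:
{"op": "step_arm", "data": {
  "commands": [
    [[0,0,-0.006,0,0,0,1],[0,0,-0.005,0,0,0,1],[0,0,0,0,0,0,1]]
  ]
}}

```text
time_s: 17.95
position: [0.4675, 0.1306, 0.0335]
eef_rot: [0.007, 1.571, -0.007]
contact_force: [-0.5, -0.2, -0.6]
gripper_width: 0.022
```

Call:
{"op": "step_arm", "data": {
  "commands": [
    [[0,0,-0.003,0,0,0,1],[0,0,-0.003,0,0,0,1],[0,0,0,0,0,0,1]]
  ]
}}

```text
time_s: 18.32
position: [0.4674, 0.1306, 0.0273]
eef_rot: [0.007, 1.571, -0.007]
contact_force: [-0.2, -0.1, -0.0]
gripper_width: 0.022
```

Call:
{"op": "step_arm", "data": {
  "commands": [
    [[0,0,-0.002,0,0,0,1],[0,0,-0.001,0,0,0,1],[0,0,0,0,0,0,1]]
  ]
}}

```text
time_s: 18.7
position: [0.4675, 0.1306, 0.0245]
eef_rot: [0.007, 1.571, -0.007]
contact_force: [0.7, -0.2, -0.7]
gripper_width: 0.0222
```

Call:
{"op": "step_arm", "data": {
  "commands": [
    [[0,0,-0.001,0,0,0,1],[0,0,-0.001,0,0,0,1],[0,0,0,0,0,0,1]]
  ]
}}

```text
time_s: 19.08
position: [0.4687, 0.1307, 0.0241]
eef_rot: [0.007, 1.569, -0.007]
contact_force: [-2.0, -0.3, 6.3]
gripper_width: 0.0223
```

Call:
{"op": "step_arm", "data": {
  "commands": [
    [[0,0,0,0,0,0,0.4],[0,0,0,0,0,0,0.25],[0,0,0,0,0,0,0.1],[0,0,0,0,0,0,0.05],[0,0,0,0,0,0,0.05]]
  ]
}}

```text
time_s: 19.7
position: [0.4671, 0.1293, 0.0225]
eef_rot: [0.005, 1.573, -0.009]
contact_force: [-3.1, -6.9, 3.0]
gripper_width: 0.0407
```

```bash
python3 - <<'E'
from st import *
s=st();save('wrist','w13.png')
E
```

```text
t 19.7 p [0.4671 0.1293 0.0225] tool x [-0.002 -0.003 -1.   ] jaw yaw 89.5 F [-3.1 -6.9  3. ] M [-0.63  0.35  0.1 ] w 0.0407 j [ 0.12 -0.09  2.08 -0.    1.16 -1.44]
```

View pics/w13.png

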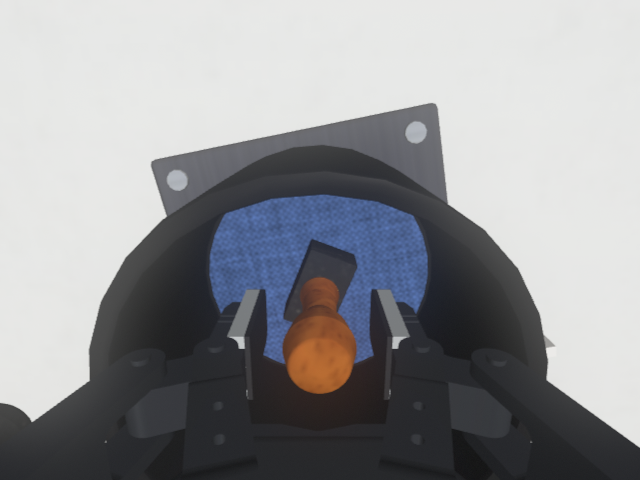

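Call:
{"op": "step_arm", "data": {
  "commands": [
    [[0,-0.001,0.002,0,0,0,0.17],[0,0,0.005,0,0,0,0.17],[0,0,0.02,0,0,0,0.17],[0,0,0.04,0,0,0,0.17],[0,0,0.05,0,0,0,0.17],[0,0,0.05,0,0,0,0],[0,0,0.03,0,0,0,-1],[0,0,0,0,0,0,-1]]
  ]
}}

```text
time_s: 20.75
position: [0.4695, 0.1301, 0.2233]
eef_rot: [0.008, 1.564, -0.006]
contact_force: [0.1, 0.4, -0.3]
gripper_width: 0.0769
```

```bash
python3 - <<'E'
from st import *
s=st();c=cam('wrist');save('wrist','w14.png')
for r in imaging.pinpoint('wrist','stamp')[:1]: print(r,atz('wrist',r['centre'],.014,c))
for n in ('wrist','scene','side'):
  c=cam(n)
  if n!='wrist': save(n,n+'14.png')
  for t,z in (('cap_grip',.139),('post_axis',.102)):
    for r in imaging.pinpoint(n,t)[:1]: print(n,t,r,atz(n,r['centre'],z,c).round(4))
E
```

```text
t 20.75 p [0.4695 0.1301 0.2233] tool x [ 0.007  0.001 -1.   ] jaw yaw 89.5 F [ 0.1  0.4 -0.3] M [-0.01  0.01  0.02] w 0.0769 j [ 0.12 -0.3   1.91  0.    1.53 -1.44]
{'centre': [315.8, 193.8], 'confidence': 0.83} [0.46960628 0.12866522 0.014     ]
wrist cap_grip {'centre': [496.5, 323.7], 'confidence': 0.64} [0.5345 0.2542 0.139 ]
wrist post_axis {'centre': [346.9, 345.6], 'confidence': 0.88} [0.5741 0.1528 0.102 ]
scene cap_grip {'centre': [307.2, 339.5], 'confidence': 0.74} [0.5317 0.2631 0.139 ]
scene post_axis {'centre': [308.1, 298.0], 'confidence': 0.55} [0.5799 0.1536 0.102 ]
side cap_grip {'centre': [381.2, 286.7], 'confidence': 0.73} [0.5367 0.2519 0.139 ]
side post_axis {'centre': [327.5, 280.3], 'confidence': 0.78} [0.5826 0.1581 0.102 ]
```

View pics/w14.png

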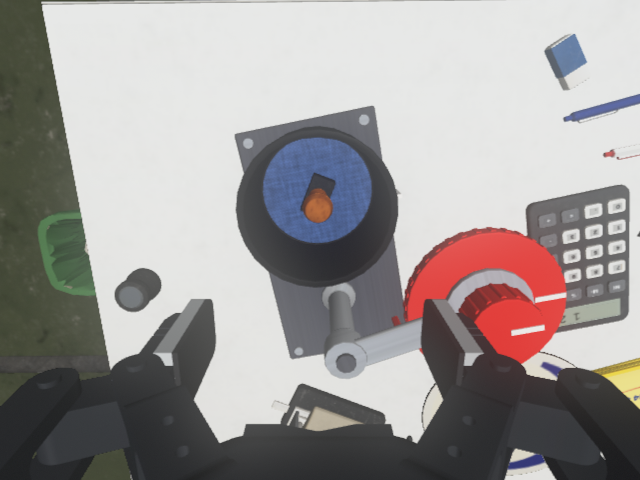

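Call:
{"op": "step_arm", "data": {
  "commands": [
    [[0.025,0.042,0,0,0,-9,-1],[0.025,0.042,0,0,0,-9,-1],[0.024,0.042,0,0,0,-9,-1],[0,0,0,0,0,-9,-1],[0,0,-0.03,0,0,0,-1],[0,0,0,0,0,0,-1],[0,0,0,0,0,0,-1]]
  ]
}}

```text
time_s: 22.12
position: [0.5418, 0.2556, 0.1902]
eef_rot: [0.499, 1.512, -0.499]
contact_force: [0.4, 0.6, -0.1]
gripper_width: 0.0853
```

```bash
python3 - <<'E'
from st import *
s=st();c=cam('wrist');save('wrist','w15.png')
for t,z in (('cap_grip',.139),('post_axis',.102)):
    for r in imaging.pinpoint('wrist',t)[:1]: print(t,r,atz('wrist',r['centre'],z,c).round(4))
E
```

```text
t 22.12 p [0.5418 0.2556 0.1902] tool x [ 0.  0. -1.] jaw yaw 53.5 F [ 0.4  0.6 -0.1] M [-0.01 -0.04 -0.  ] w 0.0853 j [ 0.32  0.    1.69  0.    1.45 -0.62]
cap_grip {'centre': [317.0, 242.7], 'confidence': 0.9} [0.5397 0.2569 0.139 ]
post_axis {'centre': [236.5, 353.2], 'confidence': 0.62} [0.5825 0.1511 0.102 ]
```

View pics/w15.png

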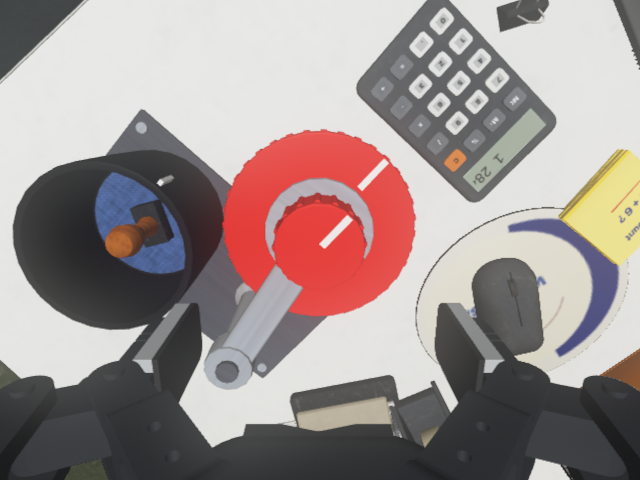

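Call:
{"op": "step_arm", "data": {
  "commands": [
    [[-0.001,0.001,-0.04,0,0,0,-1],[0,0,-0.03,0,0,0,-1],[0,0,-0.02,0,0,0,-1],[0,0,0,0,0,0,-1],[0,0,0,0,0,0,1],[0,0,0,0,0,0,1],[0,0,0,0,0,0,1],[0,0,0,0,0,0,1],[0,0,0,0,0,0,1]]
  ],
  "squeeze": 50
}}

```text
time_s: 23.4
position: [0.5419, 0.2569, 0.1019]
eef_rot: [0.501, 1.51, -0.498]
contact_force: [-0.2, -0.1, 5.5]
gripper_width: 0.0506
```

```bash
python3 - <<'E'
from st import *
st()
from scipy.optimize import least_squares
P=np.array([[.4691,.1317],[.4706,.1772],[.5026,.2322],[.542,.2563]])
r=least_squares(lambda q:np.hypot(*(P-q).T)-.115,[.58,.152]);print(r.x,r.fun)
E
```

```text
t 23.4 p [0.5419 0.2569 0.1019] tool x [ 0.003  0.001 -1.   ] jaw yaw 53.5 F [-0.2 -0.1  5.5] M [-0.21  0.19 -0.09] w 0.0506 j [ 0.32  0.08  1.77 -0.    1.3  -0.61]
[0.58241203 0.14901596] [-0.00037252  0.00030945  0.00028029 -0.00035708]
```

```bash
python3 -c "
import numpy as np
a=np.radians(np.r_[110.6+8*np.arange(10),186.6,189.6]);p=.115*np.c_[np.cos(a),np.sin(a)];print(np.diff(p,axis=0).round(4).tolist());print(p+[.5824,.149])"
```

```text
[[-0.0146, -0.0067], [-0.0135, -0.0086], [-0.0122, -0.0104], [-0.0106, -0.012], [-0.0088, -0.0134], [-0.0069, -0.0145], [-0.0048, -0.0153], [-0.0026, -0.0158], [-0.0004, -0.016], [0.0006, -0.008], [0.0008, -0.006]]
[[0.54193821 0.25664685]
 [0.52735044 0.24996804]
 [0.51383414 0.24132401]
 [0.5016524  0.230883  ]
 [0.49104232 0.21884822]
 [0.48221041 0.20545393]
 [0.47532858 0.19096083]
 [0.47053077 0.17565101]
 [0.46791037 0.15982246]
 [0.46751838 0.14378326]
 [0.46816213 0.13578223]
 [0.46901046 0.12982159]]
```

Call:
{"op": "step_arm", "data": {
  "commands": [
    [[-0.0146,-0.0067,0,0,0,8,1],[-0.0135,-0.0086,0,0,0,8,1],[-0.0122,-0.0104,0,0,0,8,1],[-0.0106,-0.012,0,0,0,8,1],[-0.0088,-0.0134,0,0,0,8,1]]
  ]
}}

```text
time_s: 24.02
position: [0.4819, 0.2068, 0.1019]
eef_rot: [-0.049, 1.566, 0.054]
contact_force: [0.4, 3.4, 5.0]
gripper_width: 0.0508
```

```bash
python3 - <<'E'
from st import *
st()
E
```

```text
t 24.02 p [0.4819 0.2068 0.1019] tool x [ 0.004  0.004 -1.   ] jaw yaw 93.8 F [0.4 3.4 5. ] M [ 0.45 -0.01  0.17] w 0.0508 j [ 0.26 -0.1   1.95  0.    1.3  -1.38]
```

Call:
{"op": "step_arm", "data": {
  "commands": [
    [[-0.0069,-0.0145,0,0,0,8,1],[-0.0048,-0.0153,0,0,0,8,1],[-0.0026,-0.0158,0,0,0,8,1],[-0.0004,-0.016,0,0,0,8,1],[0.0006,-0.008,0,0,0,4,1],[0,0,0,0,0,0,1]]
  ]
}}

```text
time_s: 24.78
position: [0.4679, 0.1359, 0.1018]
eef_rot: [-0.539, 1.5, 0.539]
contact_force: [-2.1, -0.3, 7.6]
gripper_width: 0.0507
```

```bash
python3 - <<'E'
from st import *
st();save('wrist','w16.png')
E
```

```text
t 24.77 p [0.4679 0.1359 0.1018] tool x [ 0.003  0.001 -1.   ] jaw yaw 129.5 F [-2.1 -0.3  7.6] M [0.09 0.5  0.09] w 0.0507 j [ 0.13 -0.2   2.03  0.    1.31 -2.13]
```

View pics/w16.png

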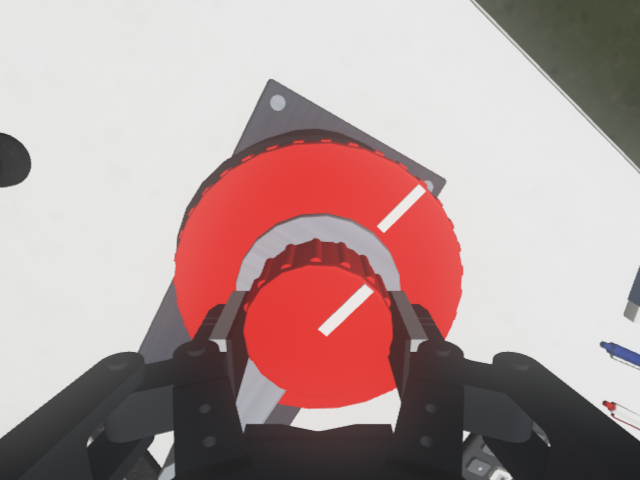

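Call:
{"op": "step_arm", "data": {
  "commands": [
    [[0.0005,-0.003,0,0,0,1.5,1],[0.0005,-0.003,0,0,0,1.5,1],[0,0,0,0,0,0,1]]
  ]
}}

```text
time_s: 25.2
position: [0.4686, 0.1312, 0.1018]
eef_rot: [-0.578, 1.489, 0.581]
contact_force: [-2.8, 3.4, 7.4]
gripper_width: 0.0506
```

```bash
python3 - <<'E'
from st import *
st()
E
```

```text
t 25.2 p [0.4686 0.1312 0.1018] tool x [ 0.002  0.003 -1.   ] jaw yaw 132.5 F [-2.8  3.4  7.4] M [0.6  0.66 0.13] w 0.0506 j [ 0.12 -0.2   2.03  0.    1.31 -2.19]
```

Call:
{"op": "step_arm", "data": {
  "commands": [
    [[0,-0.0015,0,0,0,0,1],[0,-0.0015,0,0,0,0,1],[0,0,0,0,0,0,1]]
  ]
}}

```text
time_s: 25.58
position: [0.4687, 0.131, 0.1019]
eef_rot: [-0.573, 1.486, 0.586]
contact_force: [-3.2, 13.3, 6.3]
gripper_width: 0.0501
```

```bash
python3 - <<'E'
from st import *
st()
E
```

```text
t 25.57 p [0.4687 0.131  0.1019] tool x [ 0.003  0.009 -1.   ] jaw yaw 132.5 F [-3.2 13.3  6.3] M [2.07 0.46 0.05] w 0.0501 j [ 0.11 -0.2   2.03  0.01  1.31 -2.2 ]
```

Call:
{"op": "step_arm", "data": {
  "commands": [
    [[0,0.001,0,0,0,-6,1],[0,0,0,0,0,-9,1],[0,0,0,0,0,-9,1],[0,0,0,0,0,-9,1],[0,0,0,0,0,-9,1]]
  ]
}}

```text
time_s: 26.2
position: [0.4694, 0.1293, 0.1019]
eef_rot: [-0.001, 1.567, 0.005]
contact_force: [0.0, 3.2, 5.6]
gripper_width: 0.0502
```

```bash
python3 - <<'E'
from st import *
st()
E
```

```text
t 26.2 p [0.4694 0.1293 0.1019] tool x [ 0.004  0.003 -1.   ] jaw yaw 90.2 F [0.  3.2 5.6] M [0.56 0.14 0.13] w 0.0502 j [ 0.11 -0.2   2.03  0.    1.31 -1.46]
```

Call:
{"op": "step_arm", "data": {
  "commands": [
    [[0,0,0,0,0,-9,1],[0,0,0,0,0,-9,1],[0,0,0,0,0,-8,1],[0,0,0,0,0,-7,1],[0,0,0,0,0,-2,1],[0,0,0,0,0,0,1]]
  ]
}}

```text
time_s: 26.95
position: [0.4688, 0.1282, 0.1018]
eef_rot: [0.473, 1.517, -0.471]
contact_force: [-2.8, -0.4, 8.0]
gripper_width: 0.0506
```

```bash
python3 - <<'E'
from st import *
st();save('wrist','w17.png')
E
```

```text
t 26.95 p [0.4688 0.1282 0.1018] tool x [ 0.002  0.001 -1.   ] jaw yaw 55.5 F [-2.8 -0.4  8. ] M [-0.07  0.43 -0.13] w 0.0506 j [ 0.11 -0.2   2.03  0.    1.31 -0.85]
```

View pics/w17.png

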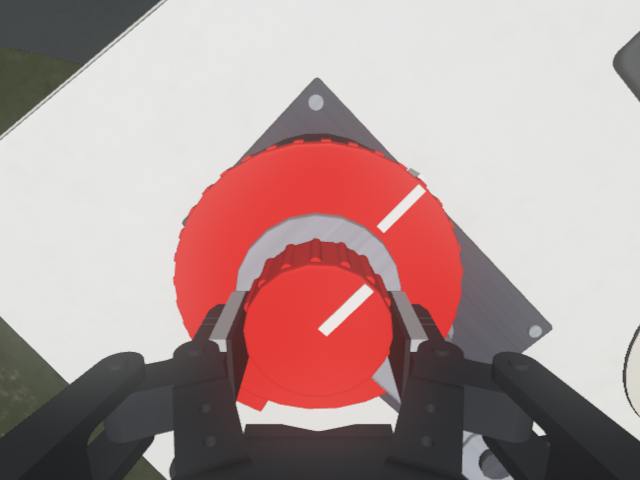

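Call:
{"op": "step_arm", "data": {
  "commands": [
    [[0,0,0,0,0,-3,1],[0,0,0,0,0,-3,1],[0,0,0,0,0,0,1]]
  ]
}}

```text
time_s: 27.38
position: [0.4688, 0.1302, 0.1018]
eef_rot: [0.555, 1.498, -0.547]
contact_force: [-1.3, 7.8, 7.6]
gripper_width: 0.0503
```

```bash
python3 - <<'E'
from st import *
st()
E
```

```text
t 27.38 p [0.4688 0.1302 0.1018] tool x [ 0.003  0.004 -1.   ] jaw yaw 49.6 F [-1.3  7.8  7.6] M [0.93 0.41 0.67] w 0.0503 j [ 0.12 -0.2   2.03  0.    1.31 -0.75]
```

Call:
{"op": "step_arm", "data": {
  "commands": [
    [[0,0,0,0,0,0,-1],[0,0,0,0,0,0,-1],[0,0,0,0,0,0,-1],[0,0,0,0,0,0,-1],[0,0,0.03,0,0,0,-1],[0,0,0.05,0,0,0,-1],[0,0,0.06,0,0,0,-1],[0,0,0.04,0,0,0,-1],[0,0,0,0,0,0,-1]]
  ]
}}

```text
time_s: 28.5
position: [0.4698, 0.128, 0.2844]
eef_rot: [0.556, 1.491, -0.55]
contact_force: [1.2, -0.6, -0.9]
gripper_width: 0.0849
```

```bash
python3 - <<'E'
from st import *
st();c=cam('wrist');im=save('wrist','w18.png')
for t,z in (('cap_grip',.139),('post_axis',.102)):
    for r in imaging.pinpoint('wrist',t)[:1]: print(t,r,atz('wrist',r['centre'],z,c).round(4))
im=save('scene','s18.png')
cv2.imwrite('pics/s18c.png',cv2.resize(im[230:410,240:460,::-1],None,fx=3.3,fy=3.3))
from ov import draw
draw('side',.4675,.1305,.187,save('side','side18.png'),f='ov18.png',roi=(240,200,500,380))
E
```

```text
t 28.5 p [0.4698 0.128  0.2844] tool x [ 0.008  0.001 -1.   ] jaw yaw 49.5 F [ 1.2 -0.6 -0.9] M [-0.02 -0.01  0.  ] w 0.0849 j [ 0.11 -0.33  1.83 -0.    1.63 -0.75]
cap_grip {'centre': [320.1, 385.8], 'confidence': 0.69} [0.5999 0.0212 0.139 ]
post_axis {'centre': [411.4, 270.5], 'confidence': 0.8} [0.5802 0.1522 0.102 ]
```

View pics/w18.png

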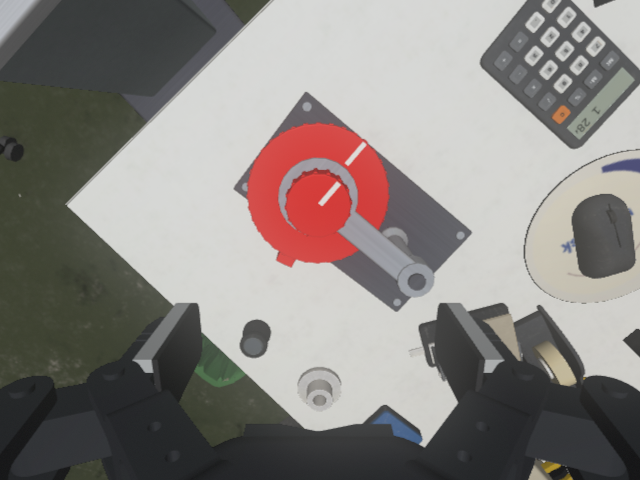

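View pics/s18c.png

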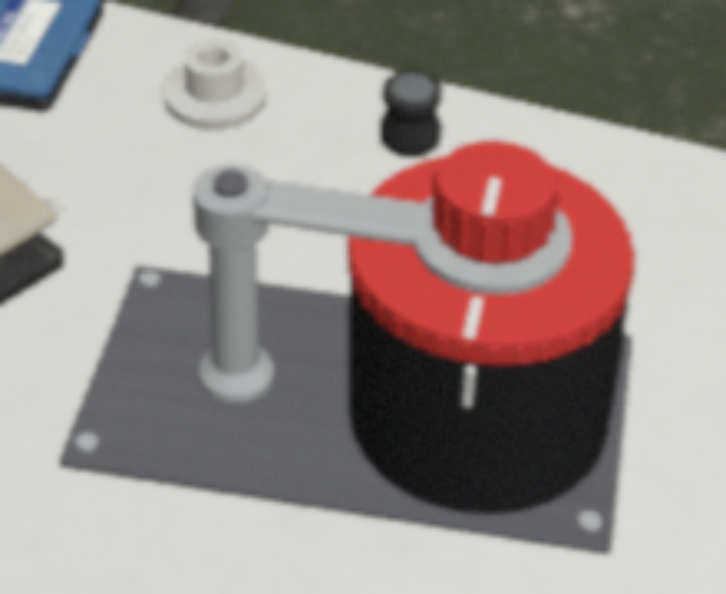

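View pics/ov18.png

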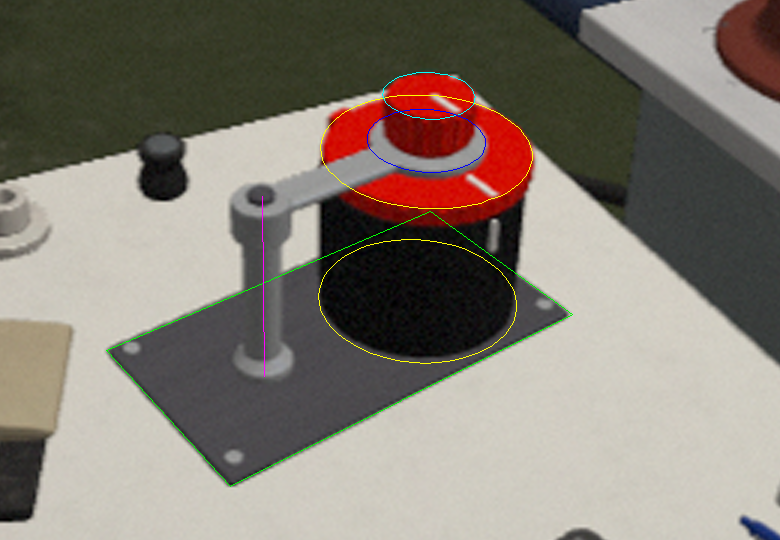

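```bash
python3 - <<'E'
import cv2,numpy as np
for a,b,(x0,y0,x1,y1) in (('scene0','s18',(335,265,440,345)),('side0','side18',(335,215,425,275))):
    B=[]
    for f in(a,b):
        im=cv2.imread(f'pics/{f}.png').astype(int)[y0:y1,x0:x1];m=(im[...,2]>120)&(im[...,1]<110)&(im[...,0]<110)
        ys,xs=np.nonzero(m);B.append((xs.min()+x0,xs.max()+x0,ys.min()+y0,ys.max()+y0))
    print(a,B)
E
python3 -c "
from st import *
imaging.get_image('scene')
for n in ('scene','side'):
  imaging.get_image(n);c=cam(n)
  for t in('flange','loupe'):
    for r in imaging.pinpoint(n,t)[:1]: print(n,t,atz(n,r['centre'],0,c).round(4))
"
```

```text
scene0 [(np.int64(346), np.int64(431), np.int64(265), np.int64(338)), (np.int64(346), np.int64(431), np.int64(273), np.int64(340))]
side0 [(np.int64(335), np.int64(416), np.int64(223), np.int64(272)), (np.int64(347), np.int64(417), np.int64(224), np.int64(274))]
scene flange [ 0.6793 -0.0525  0.    ]
side flange [ 0.6802 -0.062   0.    ]
side loupe [ 0.5676 -0.0524  0.    ]
```

```bash
python3 -c "
from h import *
print(robot.job_done())"
```

```text
the job is handed in; nothing more can be done
None
```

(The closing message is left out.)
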